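Make up two table caddies

TASK

Make up the two table caddies from the stock on the counter. The blue one gets the jam jar with the yellow lid in its large pocket and the glass salt shaker in its small pocket; the green one gets the jam jar with the white lid in its large pocket and the spice jar in its small pocket. Set each thing down upright on the pocket floor without dropping it or knocking anything over, and leave the honey jar with the red lid where it stands.

Things in the scene. Friction and masses are not known exactly. Their poses are not given: they have to be found in the camera images.
- blue_caddy: Blue plastic caddy (low tray), 98 (x) x 182 (y) x 26 mm high, walls 5 mm, fixed to the counter. Origin: centre of the underside; z up, y along its length. Inside floor 6 mm above the origin. Two open pockets, 22 mm bridge between: large, 88 x 88 mm, centred at y = -42 mm, and small, 88 (x) x 62 (y) mm, centred at y = +55 mm (both x = 0).
- green_caddy: Green plastic caddy (low tray), blue one mirrored, 98 (x) x 182 (y) x 26 mm high, walls 5 mm, fixed to the counter. Origin: centre of the underside; z up, y along its length. Inside floor 6 mm above the origin. Two open pockets, 22 mm bridge between: large, 88 x 88 mm, centred at y = +42 mm, and small, 88 (x) x 62 (y) mm, centred at y = -55 mm (both x = 0).
- yellow_lid_jar: Closed glass jar of red jam with a yellow lid, 64 mm in diameter, 110 mm high, about 0.4 kg, loose. To be gripped across its diameter, e.g. 75 mm above its underside. Origin: centre of the underside; z up; round, so its yaw does not matter.
- white_lid_jar: Closed glass jar of red jam with a white lid, 62 mm in diameter, 110 mm high, about 0.4 kg, loose. To be gripped across its diameter, e.g. 75 mm above its underside. Origin: centre of the underside; z up; round, so its yaw does not matter.
- red_lid_jar: Closed glass jar of yellow honey with a red lid, 70 mm in diameter, 101 mm high, about 0.4 kg, loose. Belongs in neither caddy; it stays where it stands. Origin: centre of the underside; z up; round, so its yaw does not matter.
- salt_shaker: Glass salt shaker with a grey domed top, 44 mm in diameter (the top 34 mm, from 74 mm up), 90 mm high, 0.1 kg, loose. To be gripped across the glass, e.g. 58 mm above its underside. Origin: centre of the underside; z up; round, so its yaw does not matter.
- spice_jar: Slim spice jar with a pale label and a clear and black cap, 41 mm in diameter, 105 mm high, 0.11 kg, loose. To be gripped across its diameter, e.g. 70 mm above its underside. Origin: centre of the underside; z up; round, so its yaw does not matter.

How it is judged:
At the end, for the whole second after the job is handed in: Blue caddy: yellow-lidded jar in the large pocket, salt shaker in the small; green caddy: white-lidded jar in the large, spice jar in the small. Each stands on the pocket floor (to 6 mm), within 0.15 rad of upright, at rest; the red-lidded jar is upright, within 30 mm of its start (x of yellow_lid_jar in the frame of blue_caddy between -0.015 and 0.015 m and y of yellow_lid_jar in the frame of blue_caddy between -0.057 and -0.027 m and z of yellow_lid_jar in the frame of blue_caddy between 0 and 0.012 m and angle between each of yellow_lid_jar, salt_shaker, white_lid_jar, spice_jar, red_lid_jar's own z axis and vertical below 0.15 rad and linear speed of each of yellow_lid_jar, salt_shaker, white_lid_jar, spice_jar below 0.02 m/s and x of salt_shaker in the frame of blue_caddy between -0.024 and 0.024 m and y of salt_shaker in the frame of blue_caddy between 0.042 and 0.068 m and z of salt_shaker in the frame of blue_caddy between 0 and 0.012 m and x of white_lid_jar in the frame of green_caddy between -0.015 and 0.015 m and y of white_lid_jar in the frame of green_caddy between 0.027 and 0.057 m and z of white_lid_jar in the frame of green_caddy between 0 and 0.012 m and x of spice_jar in the frame of green_caddy between -0.024 and 0.024 m and y of spice_jar in the frame of green_caddy between -0.068 and -0.042 m and z of spice_jar in the frame of green_caddy between 0 and 0.012 m and distance of red_lid_jar from where it was at the start of the episode below 0.03 m); the robot touches nothing.
It fails at once if one of the five stock things is tipped over (more than 0.6 rad) (angle between any of yellow_lid_jar, white_lid_jar, red_lid_jar, salt_shaker, spice_jar's own z axis and vertical above 0.6 rad).
It fails at once if the red-lidded honey jar is moved by more than 30 mm (distance of red_lid_jar from where it was at the start of the episode above 0.03 m).
It fails at once if one of the four things is dropped (faster than 0.6 m/s with its underside less than 25 mm above the counter) ((linear speed of yellow_lid_jar above 0.6 m/s and height (world z) of yellow_lid_jar below 0.025 m) or (linear speed of white_lid_jar above 0.6 m/s and height (world z) of white_lid_jar below 0.025 m) or (linear speed of salt_shaker above 0.6 m/s and height (world z) of salt_shaker below 0.025 m) or (linear speed of spice_jar above 0.6 m/s and height (world z) of spice_jar below 0.025 m)).
It also fails if it takes over 99 s, if anything falls off the work surface, if the arm or the gripper's body presses on something with over 40 N, if the wrist force passes 120 N, or if a joint passes its speed limit or range.

ROBOT

A 6-joint arm with a two-finger parallel gripper is mounted at the origin on a cart in front of the work surface, level with it; the furniture and walls round the work are solid. World frame = base frame: x ahead of the robot, y to its left, z up, the work surface at z = 0. Lengths are in m, angles in rad, forces in N, time in s.
With the tool pointing down it reaches from about 0.275 to 0.825 m from the base axis. Payload 5.2 kg.
Tool frame: the origin (TCP) lies on the centre line of the jaws, within the pads' length; the fingertips stand 17 mm ahead of it and the grasp point (between the pads) lies 2 mm behind it; z points along the fingers, y is the line along which they close (so a half turn about z gives the same grasp; the last joint's range is limited). The gripper opens to 93 mm and grips with 3 to 60 N. Pads are 15 mm wide; open, the fingers measure 128 mm over their backs; the gripper's body (75 mm by 188 mm) begins 65 mm behind the grasp point.
Start: joints at [1.024, 0.259, 1.535, -0, 1.348, -0.203], TCP at [0.185, 0.518, 0.236] pointing down, gripper open.
Joint ranges: [-3.14, 3.14], [-0.91, 2.08], [0.19, 2.58], [-1.22, 4.36], [0.22, 2.71], [-3.12, 3.12]. Speed limits (rad/s): [2.57, 2.57, 3.14, 3.14, 3.14, 3.14].

INTERFACE

Orientations are given as a unit quaternion [x, y, z, w].
In Python, from plant import ctrl, vision, job_done gives the robot as it stands. The module is installed in compiled form; this text tells all that it offers.
- The arm moves only by the tool drive_tool, never from a script. Its argument "plan" is a list of rows, each a list of 5 numbers: the shift along the tool's x, y, z in m, then the turn about the tool's z in degrees, then the opening, from 0 (shut) to 1 (fully open). In form: [[x, y, z, roll, fingers], ...]. A call has 1 to 8 rows; each row is the pose to reach, as a shift and turn from the pose commanded when the call began, along the tool's axes at that moment; what a row does not reach only later rows make up. A row lasts 1/8 s, in which the tool goes at most 62.5 mm and 10.7 degrees, less where a joint would pass 70% of its speed; a pose out of reach is approached as far as the arm can. A call with a gripper value outside its range is refused whole. The fingers move at their own pace and stop on an object; "grip_force" is the grip in N (left out, the last holds). Time passes only in rows, so rows that repeat a pose let the fingers close. It gives the time, the measured TCP pose, the force, the opening and the grip force at its end, in the units of the state.
- ctrl.get_obs(): the state, without advancing time (a new reading comes with each control period).
- vision.read_camera(name): name is "side" or "top" or "wrist"; returns (picture, depth): 480x640x3 uint8, red, green, blue; 480x640 float32, m along the optical axis (not along the pixel's ray), 0 where there is no reading.
- vision.camera_params(name): a dict with "fx", "fy", "cx", "cy" (pixels), "R" (3x3) and "t" (3): a world point X has camera coordinates R X + t; the wrist camera has in their place "mount" (4x4, takes a point from camera to tool coordinates, whose origin is the TCP and whose axes are the flange's). Camera axes: x right, y down, z forward; pixel columns grow to the right and rows downward; lengths in m; the calibration is good to about 2 mm. A picture is of the moment at which its call begins: read the wrist's pose just before it. camera_params takes no time and is no camera call.
- job_done(): hands the job in; it is judged then, once.
The state is a dict: "clock": time; "joint_pos": joint angles; "joint_velocities": joint speeds; "joint_torque": joint torques, N m; "position": TCP position; "ee_rot": TCP orientation; "contact_force": force on the tool from outside, world axes, zero at the start; "wrist_torque": the same for the moment, N m; "opening": finger opening in m; "grasp_force": force on a finger pad.
Only numpy, scipy, OpenCV 4.12 (cv2) and the standard library are available. Lean on these libraries where they do the work, as an engineer would, in place of code of your own. Each camera call takes 0.05 s, during which the arm holds its last target. There are 200 camera calls.

## Working session

There is one attempt and no reset: what is moved stays moved. The work goes in short steps, Python scripts to look and compute and a tool call to move; the robot and the scene stay as the last step left them, time stands still between calls to the robot, and variables do not carry over. Pictures are saved under pics/ and viewed, at most 14 in all, crops included, and the job is handed in when it is done.

Besides the shell and the picture viewer there is one more tool, called after "Emit:" by a JSON object that holds its "method" and its "body". drive_tool: Moves the arm, as the interface text tells. Its arguments: {"type":"object","properties":{"plan":{"type":"array","items":{"type":"array","items":{"type":"number"}}},"grip_force":{"type":"number"}},"required":["plan"]}

```bash
mkdir -p pics; cat > h.py <<'E'
import numpy as np, cv2
from plant import ctrl, vision
from scipy.spatial.transform import Rotation as Ro
def grab(name, out=None):
    o=ctrl.get_obs(); im,d=vision.read_camera(name); p=vision.camera_params(name)
    if name=='wrist':
        T=np.eye(4);T[:3,:3]=Ro.from_quat(o['ee_rot']).as_matrix();T[:3,3]=o['position'];M=T@np.array(p['mount'])
    else:
        M=np.eye(4);R=np.array(p['R']);M[:3,:3]=R.T;M[:3,3]=-R.T@np.array(p['t'])
    if out: cv2.imwrite('pics/'+out,im[:,:,::-1])
    return im,d,p,M
def cloud(d,p,M):
    v,u=np.mgrid[:480,:640]
    P=np.stack([(u-p['cx'])/p['fx']*d,(v-p['cy'])/p['fy']*d,d],-1)
    W=P@M[:3,:3].T+M[:3,3]; W[d==0]=np.nan
    return W
E
python3 - <<'E'
from h import *
for n in ('top','side'):
    im,d,p,M=grab(n,n+'0.png'); W=cloud(d,p,M); np.savez(n+'0.npz',im=im,W=W,M=M)
    print(n,M[:3,3].round(3),p['fx'],(d==0).mean())
o=ctrl.get_obs()
for k in o: print(k,np.round(o[k],3))
E
```

```text
top [ 0.489 -0.005  1.216] 525.8778977515121 0.004059244791666666
side [ 1.084 -0.233  0.838] 450.5540122154644 0.00408203125
clock 0.1
joint_pos [ 1.024  0.259  1.536 -0.     1.348 -0.203]
joint_velocities [-0.001 -0.002 -0.004  0.002  0.001 -0.001]
joint_torque [ 2.0000e-03 -4.3821e+01 -2.8465e+01  7.2000e-02  3.6000e-02 -0.0000e+00]
position [0.185 0.517 0.235]
ee_rot [ 0.171  0.985 -0.001 -0.   ]
contact_force [ 0.773  0.178 -0.112]
wrist_torque [ 0.018 -0.002  0.018]
grasp_force 0.0
opening 0.093
```

View pics/top0.png

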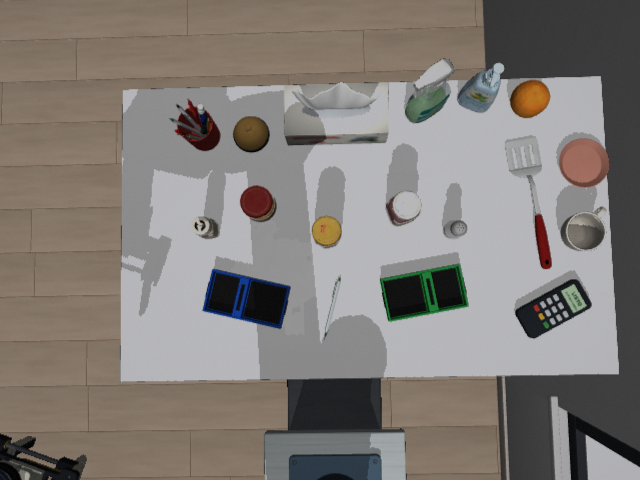

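View pics/side0.png

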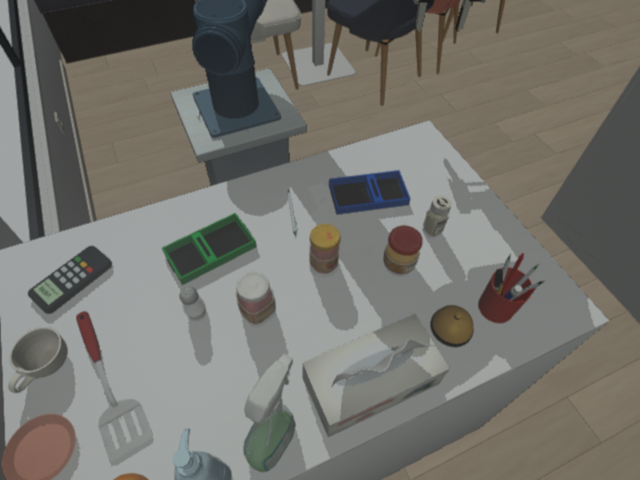

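The top view has +x up and +y left. From left to right it shows the spice jar (204,227), red lid (258,203), yellow lid (326,231), white lid (404,207) and salt shaker (456,228). The blue caddy is at (247,298) with its large pocket on the right. The green caddy is at (424,292) with its large pocket on the left. The side view agrees.

```bash
cat > loc.py <<'E'
from h import *
t=np.load('top0.npz');s=np.load('side0.npz')
T=t['W'];S=s['W']
tab=T[330:370,200:300].reshape(-1,3);print('table z',np.nanmedian(tab[:,2]))
px={'spice':(204,227,.105,.0205),'red':(258,203,.101,.035),'yellow':(326,231,.110,.032),'white':(404,207,.110,.031),'salt':(456,228,.09,.017)}
for n,(u,v,h,r) in px.items():
    c=T[v-3:v+4,u-3:u+4].reshape(-1,3);c0=np.nanmedian(c,0)
    out=[]
    for W in (T,S):
        m=(np.hypot(W[...,0]-c0[0],W[...,1]-c0[1])<r+.02)
        q=W[m&(W[...,2]>h-.012)&(W[...,2]<h+.01)]
        if len(q)<10: out.append(None);continue
        (x,y),rr=cv2.minEnclosingCircle((q[:,:2]*1000).astype(np.float32))
        out.append((round(x),round(y),round(rr,1),len(q),round(float(np.median(q[:,2])),3)))
    # vertical-side fit, both cameras: circle of known R on body points
    print(n,c0.round(3),out)
    B=np.vstack([W[(np.hypot(W[...,0]-c0[0],W[...,1]-c0[1])<.05)&(W[...,2]>.02)&(W[...,2]<(.065 if n!='salt' else .065))] for W in (T,S)])
    R={'spice':.0205,'red':.035,'yellow':.032,'white':.031,'salt':.022}[n]
    from scipy.optimize import least_squares
    f=least_squares(lambda p:np.hypot(B[:,0]-p[0],B[:,1]-p[1])-R,c0[:2],loss='soft_l1',f_scale=.002)
    print('  body fit',f.x.round(4),len(B),np.median(abs(f.fun)).round(4))
for n,ch in (('blue',2),('green',1)):
    for im,W,k in ((t['im'],T,'top'),(s['im'],S,'side')):
        i=im.astype(int);oth=[c for c in range(3) if c!=ch]
        m=(i[...,ch]>1.6*i[...,oth[0]])&(i[...,ch]>1.6*i[...,oth[1]])&(i[...,ch]>60) if n=='green' else (i[...,2]>1.6*i[...,0])&(i[...,2]>1.4*i[...,1])&(i[...,2]>60)
        m&=(W[...,2]>.016)&(W[...,2]<.036)&(W[...,0]<.5)&(W[...,0]>.2)
        q=W[m];(c,sz,a)=cv2.minAreaRect((q[:,:2]*1000).astype(np.float32))
        print(n,k,np.round(c,1),np.round(sz,1),round(a,2),len(q),np.median(q[:,2]).round(3))
E
python3 loc.py
```

```text
table z -0.0005487369104957285
spice [0.611 0.267 0.104] [(616, 275, 20.8, 295, 0.104), (617, 278, 21.5, 271, 0.105)]
  body fit [0.6167 0.2763] 385 0.0013
red [0.661 0.151 0.1  ] [(666, 156, 35.0, 813, 0.1), (667, 157, 35.3, 816, 0.101)]
  body fit [0.6664 0.157 ] 541 0.0009
yellow [0.596 0.006 0.109] [(599, 6, 31.1, 674, 0.109), (600, 7, 31.9, 673, 0.11)]
  body fit [0.5982 0.0085] 345 0.0007
white [ 0.644 -0.16   0.109] [(649, -165, 30.9, 669, 0.109), (650, -164, 31.1, 811, 0.109)]
  body fit [ 0.6524 -0.1637] 496 0.0017
salt [ 0.599 -0.273  0.087] [(600, -281, 17.0, 184, 0.085), (602, -279, 16.6, 213, 0.086)]
  body fit [ 0.5992 -0.2814] 461 0.0022
blue top [456.3 193.1] [184.6  97.2] 76.41 688 0.025
blue side [457.3 192.5] [180.1  99.6] 76.21 635 0.025
green top [ 443.9 -300.2] [377.2 107.8] 86.32 612 0.025
green side [ 463.4 -208.7] [ 93.6 178. ] 9.68 226 0.026
```

```bash
python3 - <<'E'
from h import *
t=np.load('top0.npz');s=np.load('side0.npz')
for z,k in ((t,'top'),(s,'side')):
    i=z['im'].astype(int);W=z['W']
    m=(i[...,1]>1.4*i[...,0])&(i[...,1]>1.4*i[...,2])&(W[...,2]>.014)&(W[...,2]<.036)&(W[...,0]<.55)&(W[...,0]>.35)&(W[...,1]<-.1)&(W[...,1]>-.33)
    q=W[m];(c,sz,a)=cv2.minAreaRect((q[:,:2]*1000).astype(np.float32));print(k,np.round(c,1),np.round(sz,1),round(a,2),len(q))
A=np.vstack([t['W'].reshape(-1,3),s['W'].reshape(-1,3)])
A=A[~np.isnan(A).any(1)]
print('rows x .50..0.9, cols y .4..-.4 max z mm')
for x in np.arange(.70,.9,.03):
    print(round(x,2),[int(1000*A[(abs(A[:,0]-x)<.015)&(abs(A[:,1]-y)<.025)&(A[:,2]<.6)][:,2].max(initial=0)) for y in np.arange(.4,-.41,-.05)])
E
```

```text
top [ 461.5 -209.5] [ 96.5 183. ] 9.73 901
side [ 462.9 -208.8] [ 99.  180.3] 9.74 824
rows x .50..0.9, cols y .4..-.4 max z mm
0.7 [7, 7, 5, 6, 103, 105, 5, 6, 8, 5, 6, 58, 5, 5, 5, 6, 6]
0.73 [6, 5, 6, 6, 7, 6, 4, 5, 6, 6, 6, 6, 6, 5, 6, 6, 7]
0.76 [5, 6, 7, 6, 6, 7, 7, 7, 6, 6, 8, 5, 5, 5, 6, 5, 7]
0.79 [6, 7, 148, 98, 32, 28, 5, 6, 6, 9, 6, 5, 6, 6, 6, 7, 12]
0.82 [8, 98, 148, 140, 66, 50, 86, 86, 88, 86, 87, 85, 7, 7, 7, 5, 8]
0.85 [5, 143, 128, 140, 65, 63, 85, 86, 88, 87, 86, 250, 250, 94, 6, 6, 5]
0.88 [5, 4, 150, 139, 42, 41, 87, 149, 158, 149, 138, 247, 252, 247, 182, 193, 61]
```

Emit:
{"method": "drive_tool", "body": {"plan": [[0,0,-0.02,10,1],[0,0,-0.04,20,1],[0,0,-0.04,30,1],[0,0,-0.04,40,1],[0,0,-0.04,50,1],[0,0,-0.04,60,1],[0,0,-0.04,70,1],[0,0,-0.04,70.3,1]], "grip_force": 30}}

```text
clock: 1.1
position: [0.1852, 0.5176, 0.2752]
ee_rot: [0.707, 0.708, -0.0, 0.0]
contact_force: [0.1, 0.1, 0.4]
opening: 0.0928
grasp_force: 0.0
```

Emit:
{"method": "drive_tool", "body": {"plan": [[-0.03,0.054,0,0,1],[-0.06,0.108,0,0,1],[-0.09,0.162,0,0,1],[-0.12,0.216,0,0,1],[-0.15,0.27,0,0,1],[-0.18,0.324,0,0,1],[-0.21,0.378,0,0,1],[-0.2415,0.432,0.0,0,1]]}}

```text
clock: 2.1
position: [0.6189, 0.2752, 0.2753]
ee_rot: [0.706, 0.709, -0.0, -0.0]
contact_force: [1.6, 0.2, 0.2]
opening: 0.0928
grasp_force: 0.0
```

Emit:
{"method": "drive_tool", "body": {"plan": [[0,0,0.0,0,1],[0,0,0.04,0,1],[0,0,0.08,0,1],[0,0,0.12,0,1],[0,0,0.15,0,1],[0,0,0.18,0,1],[0,0,0.2,0,1],[0,0,0.207,0,1]]}}

```text
clock: 3.1
position: [0.6155, 0.2768, 0.0671]
ee_rot: [0.706, 0.708, -0.001, -0.001]
contact_force: [0.1, 0.2, 0.2]
opening: 0.0929
grasp_force: 0.0
```

Emit:
{"method": "drive_tool", "body": {"plan": [[0,0,0,0,0.6],[0,0,0,0,0.5],[0,0,0,0,0.45],[0,0,0,0,0.3],[0,0,0,0,0.2],[0,0,0,0,0.2],[0,0,0,0,0.2],[0,0,0,0,0.2]], "grip_force": 20}}

```text
clock: 4.1
position: [0.6173, 0.2763, 0.0688]
ee_rot: [0.707, 0.707, -0.0, 0.0]
contact_force: [-0.9, -0.3, 2.3]
opening: 0.0416
grasp_force: 19.6
```

Emit:
{"method": "drive_tool", "body": {"plan": [[0,0,-0.02,0,0.2],[0,0,-0.06,0,0.2],[0,0,-0.11,0,0.2],[0,0,-0.16,0,0.2],[0,0,-0.19,0,0.2],[0,0,-0.197,0,0.2],[0,0,-0.197,0,0.2]]}}

```text
clock: 4.97
position: [0.6171, 0.2763, 0.2646]
ee_rot: [0.707, 0.707, -0.001, -0.0]
contact_force: [0.3, -0.3, -2.6]
opening: 0.0411
grasp_force: 19.6
```

Emit:
{"method": "drive_tool", "body": {"plan": [[-0.04,-0.011,0,0,0.2],[-0.09,-0.024,0,0,0.2],[-0.14,-0.038,0,0,0.2],[-0.19,-0.051,0,0,0.2],[-0.24,-0.065,0,0,0.2],[-0.29,-0.078,0,0,0.2],[-0.34,-0.092,0,0,0.2],[-0.39,-0.105,0,0,0.2]]}}

```text
clock: 5.98
position: [0.5107, -0.1147, 0.2633]
ee_rot: [0.707, 0.707, -0.001, -0.002]
contact_force: [0.9, -0.2, -1.8]
opening: 0.0409
grasp_force: 19.6
```

Emit:
{"method": "drive_tool", "body": {"plan": [[-0.05,-0.013,0,0,0.2],[-0.1,-0.027,0,0,0.2],[-0.13,-0.036,0,0,0.2],[-0.145,-0.04,0,0,0.2],[-0.15,-0.041,0,0,0.2],[-0.15,-0.041,0,0,0.2],[-0.15,-0.041,0,0,0.2]]}}

```text
clock: 6.85
position: [0.4718, -0.2625, 0.2656]
ee_rot: [0.707, 0.708, 0.0, -0.0]
contact_force: [0.4, -0.2, -0.7]
opening: 0.041
grasp_force: 19.6
```

Emit:
{"method": "drive_tool", "body": {"plan": [[0,0,0.03,0,0.2],[0,0,0.07,0,0.2],[0,0,0.11,0,0.2],[0,0,0.14,0,0.2],[0,0,0.16,0,0.2],[0,0,0.175,0,0.2],[0,0,0.182,0,0.2],[0,0,0.185,0,0.2]]}}

```text
clock: 7.85
position: [0.4717, -0.2636, 0.0808]
ee_rot: [0.707, 0.707, 0.0, 0.0]
contact_force: [1.0, 0.3, -1.5]
opening: 0.0412
grasp_force: 19.6
```

Emit:
{"method": "drive_tool", "body": {"plan": [[0,0,0.001,0,0.2],[0,0,0.002,0,0.2],[0,0,0.003,0,0.2],[0,0,0.004,0,0.2],[0,0,0.005,0,0.2],[0,0,0.005,0,0.2]]}}

```text
clock: 8.6
position: [0.4713, -0.2636, 0.0756]
ee_rot: [0.707, 0.707, -0.0, -0.0]
contact_force: [0.1, -1.1, -0.8]
opening: 0.0411
grasp_force: 19.6
```

Emit:
{"method": "drive_tool", "body": {"plan": [[0,0,0.001,0,0.2],[0,0,0.001,0,0.2],[0,0,0.002,0,0.2],[0,0,0.002,0,0.2],[0,0,0.002,0,0.2]]}}

```text
clock: 9.22
position: [0.4714, -0.2639, 0.0746]
ee_rot: [0.707, 0.707, -0.0, 0.0]
contact_force: [-2.2, 1.4, 7.2]
opening: 0.0413
grasp_force: 19.6
```

Emit:
{"method": "drive_tool", "body": {"plan": [[0,0,0,0,0.55],[0,0,0,0,0.7],[0,0,0,0,0.9],[0,0,0,0,0.9],[0,0,-0.03,0,0.9],[0,0,-0.08,0,1],[0,0,-0.13,0,1],[0,0,-0.19,0,1]]}}

```text
clock: 10.22
position: [0.4708, -0.2632, 0.2646]
ee_rot: [0.707, 0.707, -0.0, -0.001]
contact_force: [0.6, -1.1, 0.6]
opening: 0.093
grasp_force: 0.0
```

Emit:
{"method": "drive_tool", "body": {"plan": [[-0.007,0.05,0,0,1],[-0.014,0.1,0,0,1],[-0.017,0.129,0,0,1],[-0.017,0.129,0.02,0,1],[-0.017,0.129,0.06,0,1],[-0.017,0.129,0.1,0,1],[-0.017,0.129,0.13,0,1],[-0.017,0.129,0.16,0,1]]}}

```text
clock: 11.22
position: [0.6002, -0.2805, 0.1022]
ee_rot: [0.707, 0.707, -0.0, -0.0]
contact_force: [-0.3, -0.4, 0.5]
opening: 0.0927
grasp_force: 0.0
```

Emit:
{"method": "drive_tool", "body": {"plan": [[0,0,0.03,0,1],[0,0,0.048,0,1],[0,0,0.048,0,0.6],[0,0,0.048,0,0.5],[0,0,0.048,0,0.3],[0,0,0.048,0,0.2],[0,0,0.048,0,0.2],[0,0,0.048,0,0.2]]}}

```text
clock: 12.22
position: [0.6007, -0.2808, 0.056]
ee_rot: [0.707, 0.707, 0.0, 0.0]
contact_force: [0.0, -0.3, -0.8]
opening: 0.0389
grasp_force: 19.7
```

```bash
python3 - <<'E'
from h import *
im,d,p,M=grab('side'); W=cloud(d,p,M)
cv2.imwrite('pics/side1.png',cv2.resize(im[240:360,130:290],(800,600),interpolation=cv2.INTER_CUBIC)[:,:,::-1])
im,d,p,M=grab('wrist','wrist1.png')
print(ctrl.get_obs()['opening'],ctrl.get_obs()['grasp_force'])
E
```

```text
0.03877949962937363 19.848699551657774
```

View pics/side1.png

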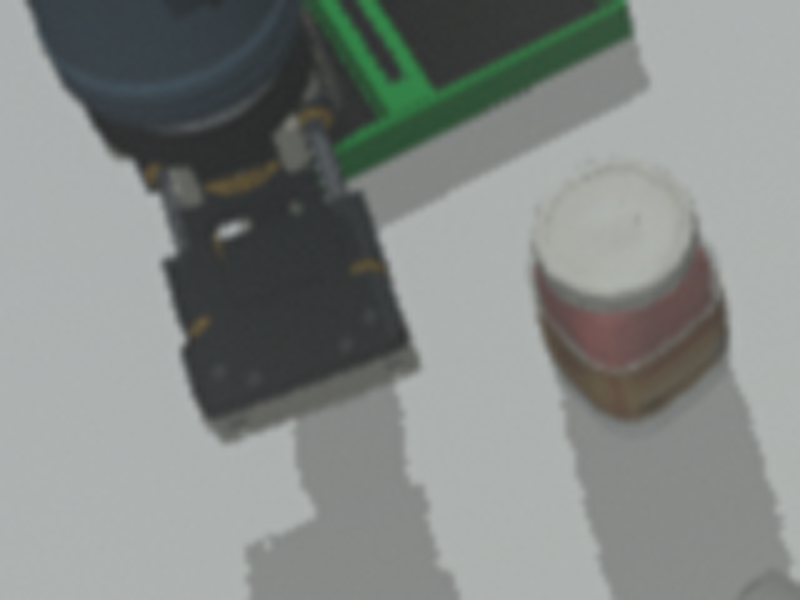

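View pics/wrist1.png

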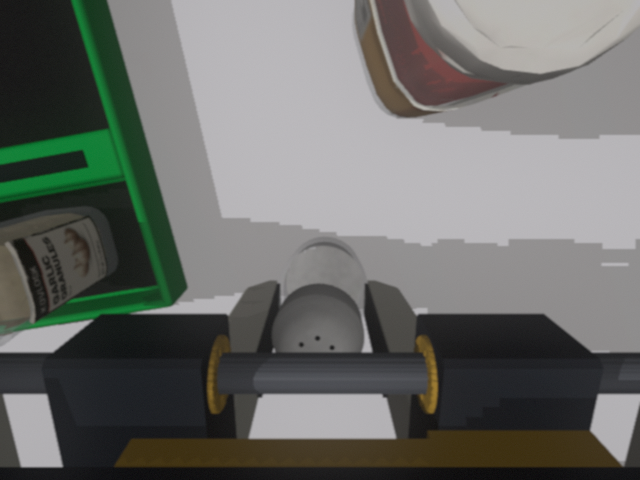

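The wrist view shows the spice jar standing in the green small pocket (60,250). The shaker is centred and upright between the pads (318,320). Its glass narrows at the grip, which explains the 39 mm opening, so I'll lift gently and check for slip.

Emit:
{"method": "drive_tool", "body": {"plan": [[0,0,-0.005,0,0.2],[0,0,-0.02,0,0.2],[0,0,-0.05,0,0.2],[0,0,-0.09,0,0.2],[0,0,-0.14,0,0.2],[0,0,-0.18,0,0.2],[0,0,-0.208,0,0.2],[0,0,-0.208,0,0.2]]}}

```text
clock: 13.32
position: [0.6014, -0.2814, 0.2675]
ee_rot: [0.707, 0.707, 0.001, 0.003]
contact_force: [0.4, 0.3, -2.0]
opening: 0.0387
grasp_force: 19.7
```

```bash
python3 - <<'E'
from h import *
grab('wrist','wrist2.png'); o=ctrl.get_obs();print(o['position'],o['opening'])
E
```

```text
[ 0.60058443 -0.28080548  0.26492928] 0.03844005157501331
```

View pics/wrist2.png

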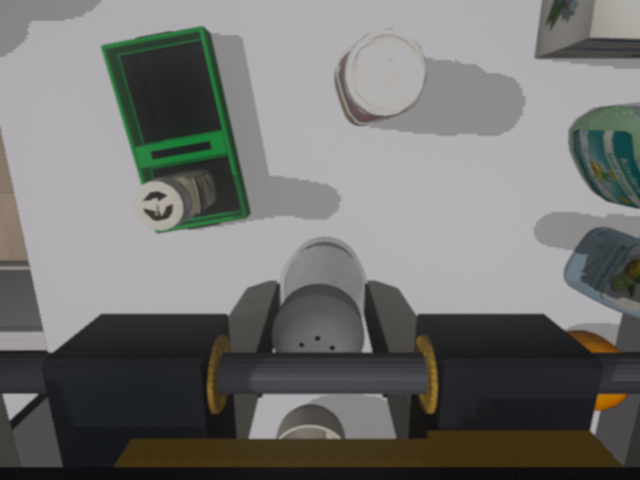

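The shaker is held upright at (318,320) with no slip, and the spice jar stands in its pocket.

Emit:
{"method": "drive_tool", "body": {"plan": [[0.03,-0.007,0,0,0.2],[0.08,-0.02,0,0,0.2],[0.13,-0.032,0,0,0.2],[0.18,-0.045,0,0,0.2],[0.23,-0.057,0,0,0.2],[0.28,-0.07,0,0,0.2],[0.33,-0.082,0,0,0.2],[0.38,-0.095,0,0,0.2]]}}

```text
clock: 14.38
position: [0.5037, 0.1008, 0.2617]
ee_rot: [0.707, 0.707, -0.001, -0.001]
contact_force: [0.8, 0.2, -0.7]
opening: 0.0389
grasp_force: 19.7
```

Emit:
{"method": "drive_tool", "body": {"plan": [[0.05,-0.012,0,0,0.2],[0.09,-0.022,0,0,0.2],[0.12,-0.03,0,0,0.2],[0.14,-0.034,0,0,0.2],[0.147,-0.036,0,0,0.2],[0.147,-0.036,0,0,0.2],[0.147,-0.036,0,0,0.2]]}}

```text
clock: 15.25
position: [0.4694, 0.2455, 0.2632]
ee_rot: [0.707, 0.707, -0.0, -0.0]
contact_force: [0.1, 0.4, -1.0]
opening: 0.0385
grasp_force: 19.7
```

Emit:
{"method": "drive_tool", "body": {"plan": [[0,0,0.03,0,0.2],[0,0,0.08,0,0.2],[0,0,0.12,0,0.2],[0,0,0.15,0,0.2],[0,0,0.17,0,0.2],[0,0,0.185,0,0.2],[0,0,0.194,0,0.2],[0,0,0.196,0,0.2]]}}

```text
clock: 16.25
position: [0.4695, 0.2461, 0.0675]
ee_rot: [0.707, 0.707, -0.0, -0.0]
contact_force: [-0.4, -0.7, -0.7]
opening: 0.0386
grasp_force: 19.7
```

Emit:
{"method": "drive_tool", "body": {"plan": [[0,0,0.001,0,0.2],[0,0,0.002,0,0.2],[0,0,0.003,0,0.2],[0,0,0.004,0,0.2],[0,0,0.005,0,0.2],[0,0,0.006,0,0.2],[0,0,0.006,0,0.2],[0,0,0.006,0,0.2]]}}

```text
clock: 17.25
position: [0.4694, 0.2464, 0.0619]
ee_rot: [0.707, 0.707, 0.0, 0.0]
contact_force: [-1.3, -1.1, 2.4]
opening: 0.0389
grasp_force: 19.9
```

Emit:
{"method": "drive_tool", "body": {"plan": [[0,0,0.0005,0,0.2],[0,0,0.0005,0,0.5],[0,0,0,0,0.7],[0,0,0,0,0.9],[0,0,0,0,0.95],[0,0,-0.05,0,1],[0,0,-0.1,0,1],[0,0,-0.15,0,1]]}}

```text
clock: 18.25
position: [0.4691, 0.2463, 0.213]
ee_rot: [0.707, 0.707, -0.0, -0.0]
contact_force: [1.2, 0.2, -0.4]
opening: 0.0928
grasp_force: 0.0
```

Emit:
{"method": "drive_tool", "body": {"plan": [[0,0,-0.04,0,1],[-0.05,0.027,-0.052,0,1],[-0.1,0.055,-0.052,0,1],[-0.15,0.082,-0.052,0,1],[-0.2,0.11,-0.052,0,1],[-0.239,0.13,-0.052,0,1],[-0.239,0.13,-0.052,0,1],[-0.239,0.13,0.0,0,1]], "grip_force": 35}}

```text
clock: 19.25
position: [0.6022, 0.0069, 0.215]
ee_rot: [0.707, 0.707, 0.003, 0.004]
contact_force: [0.2, -0.4, -1.2]
opening: 0.0929
grasp_force: 0.0
```

Emit:
{"method": "drive_tool", "body": {"plan": [[0,0,0.0,0,1],[0,0,0.03,0,1],[0,0,0.06,0,1],[0,0,0.09,0,1],[0,0,0.115,0,1],[0,0,0.13,0,1],[0,0,0.139,0,1],[0,0,0.139,0,1]]}}

```text
clock: 20.25
position: [0.5995, 0.0076, 0.073]
ee_rot: [0.707, 0.707, 0.0, 0.0]
contact_force: [0.1, -0.4, 0.6]
opening: 0.093
grasp_force: 0.0
```

Emit:
{"method": "drive_tool", "body": {"plan": [[0,0,0,0,0.75],[0,0,0,0,0.65],[0,0,0,0,0.5],[0,0,0,0,0.4],[0,0,0,0,0.4],[0,0,-0.005,0,0.4],[0,0,-0.02,0,0.4],[0,0,-0.04,0,0.4]]}}

```text
clock: 21.25
position: [0.5989, 0.0074, 0.1129]
ee_rot: [0.707, 0.707, -0.0, -0.001]
contact_force: [-0.2, 0.3, -3.5]
opening: 0.0655
grasp_force: 35.0
```

Emit:
{"method": "drive_tool", "body": {"plan": [[0,0,-0.05,0,0.4],[0,0,-0.1,0,0.4],[0.01,-0.01,-0.13,0,0.4],[0.045,-0.05,-0.13,0,0.4],[0.085,-0.09,-0.13,0,0.4],[0.12,-0.13,-0.13,0,0.4],[0.1447,-0.1527,-0.13,0,0.4],[0.1447,-0.1527,-0.13,0,0.4]]}}

```text
clock: 22.25
position: [0.4448, 0.1537, 0.2436]
ee_rot: [0.706, 0.708, 0.0, -0.0]
contact_force: [0.7, -0.7, -3.3]
opening: 0.0651
grasp_force: 35.0
```

Emit:
{"method": "drive_tool", "body": {"plan": [[0,0,0.0,0,0.4],[0,0,0.03,0,0.4],[0,0,0.07,0,0.4],[0,0,0.105,0,0.4],[0,0,0.13,0,0.4],[0,0,0.145,0,0.4],[0,0,0.155,0,0.4],[0,0,0.158,0,0.4]]}}

```text
clock: 23.25
position: [0.4471, 0.1515, 0.0843]
ee_rot: [0.707, 0.707, -0.0, -0.0]
contact_force: [-0.4, -0.3, -3.5]
opening: 0.0656
grasp_force: 35.0
```

Emit:
{"method": "drive_tool", "body": {"plan": [[0,0,0.001,0,0.4],[0,0,0.002,0,0.4],[0,0,0.003,0,0.4],[0,0,0.004,0,0.4],[0,0,0.005,0,0.4],[0,0,0.005,0,0.4],[0,0,0.005,0,0.4]]}}

```text
clock: 24.12
position: [0.4467, 0.152, 0.0797]
ee_rot: [0.707, 0.707, -0.0, 0.0]
contact_force: [0.1, -1.0, -4.0]
opening: 0.0652
grasp_force: 35.0
```

Emit:
{"method": "drive_tool", "body": {"plan": [[0,0,0.0005,0,0.4],[0,0,0.001,0,0.4],[0,0,0.0015,0,0.4],[0,0,0.002,0,0.4],[0,0,0.002,0,0.4]]}}

```text
clock: 24.75
position: [0.4467, 0.1521, 0.079]
ee_rot: [0.707, 0.707, 0.0, 0.0]
contact_force: [-5.0, -0.2, 10.8]
opening: 0.0655
grasp_force: 35.0
```

Emit:
{"method": "drive_tool", "body": {"plan": [[0,0,0,0,0.8],[0,0,0,0,0.9],[0,0,0,0,1],[0,0,0,0,1],[0,0,-0.04,0,1],[0,0,-0.08,0,1],[0,0,-0.13,0,1],[0,0,-0.17,0,1]]}}

```text
clock: 25.75
position: [0.4469, 0.1521, 0.2496]
ee_rot: [0.707, 0.707, 0.001, 0.0]
contact_force: [-0.1, -1.1, -0.2]
opening: 0.093
grasp_force: 0.0
```

Emit:
{"method": "drive_tool", "body": {"plan": [[-0.05,0.032,0,0,1],[-0.1,0.064,0,0,1],[-0.15,0.097,0,0,1],[-0.2,0.129,0,0,1],[-0.25,0.161,0,0,1],[-0.29,0.187,0,0,1],[-0.316,0.204,0,0,1],[-0.316,0.204,0.0,0,1]]}}

```text
clock: 26.75
position: [0.6511, -0.1662, 0.2462]
ee_rot: [0.708, 0.706, -0.0, -0.001]
contact_force: [-0.4, 0.5, -1.0]
opening: 0.0931
grasp_force: 0.0
```

```bash
python3 - <<'E'
from h import *
im,d,p,M=grab('side')
cv2.imwrite('pics/side3.png',im[100:400,100:600,::-1])
o=ctrl.get_obs();print(o['position'],o['joint_pos'])
E
```

```text
[ 0.65054719 -0.16466122  0.24652469] [-4.13898114e-01  4.74706887e-01  1.19180745e+00  2.31686673e-04
  1.47685249e+00 -4.12455424e-01]
```

View pics/side3.png

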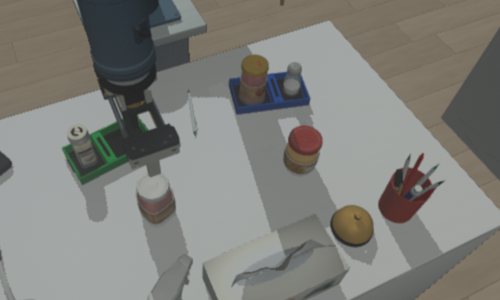

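The yellow-lid jar (253,80) and shaker (292,78) stand in the blue caddy, and the spice jar (82,145) is in the green one. The gripper is over the white-lid jar.

Emit:
{"method": "drive_tool", "body": {"plan": [[0,0,0.03,0,1],[0,0,0.07,0,1],[0,0,0.1,0,1],[0,0,0.13,0,1],[0,0,0.15,0,1],[0,0,0.165,0,1],[0,0,0.174,0,1],[0,0,0.174,0,1]]}}

```text
clock: 27.8
position: [0.6504, -0.1635, 0.0734]
ee_rot: [0.707, 0.707, -0.0, -0.0]
contact_force: [0.5, 0.3, 0.1]
opening: 0.0932
grasp_force: 0.0
```

Emit:
{"method": "drive_tool", "body": {"plan": [[0,0,0,0,0.75],[0,0,0,0,0.65],[0,0,0,0,0.5],[0,0,0,0,0.4],[0,0,0,0,0.4],[0,0,-0.005,0,0.4],[0,0,-0.02,0,0.4],[0,0,-0.04,0,0.4]]}}

```text
clock: 28.8
position: [0.6505, -0.1638, 0.1138]
ee_rot: [0.707, 0.707, -0.0, -0.001]
contact_force: [-0.1, -0.2, -4.0]
opening: 0.0684
grasp_force: 35.0
```

Emit:
{"method": "drive_tool", "body": {"plan": [[0,0,-0.05,0,0.4],[0,0,-0.1,0,0.4],[0,-0.03,-0.12,0,0.4],[-0.002,-0.07,-0.12,0,0.4],[-0.003,-0.11,-0.12,0,0.4],[-0.004,-0.15,-0.12,0,0.4],[-0.004,-0.18,-0.12,0,0.4],[-0.004,-0.195,-0.12,0,0.4]]}}

```text
clock: 29.8
position: [0.4546, -0.1679, 0.2345]
ee_rot: [0.707, 0.707, 0.0, 0.001]
contact_force: [-0.3, 0.5, -4.1]
opening: 0.0683
grasp_force: 35.0
```

Emit:
{"method": "drive_tool", "body": {"plan": [[0,0,0.0,0,0.4],[0,0,0.0,0,0.4],[0,0,0.04,0,0.4],[0,0,0.08,0,0.4],[0,0,0.115,0,0.4],[0,0,0.135,0,0.4],[0,0,0.146,0,0.4],[0,0,0.148,0,0.4]]}}

```text
clock: 30.8
position: [0.4561, -0.1679, 0.0852]
ee_rot: [0.707, 0.707, -0.0, -0.0]
contact_force: [0.8, 0.8, -3.8]
opening: 0.0683
grasp_force: 35.0
```

Emit:
{"method": "drive_tool", "body": {"plan": [[0,0,0.001,0,0.4],[0,0,0.002,0,0.4],[0,0,0.003,0,0.4],[0,0,0.004,0,0.4],[0,0,0.005,0,0.4],[0,0,0.006,0,0.4],[0,0,0.006,0,0.4],[0,0,0.006,0,0.4]]}}

```text
clock: 31.8
position: [0.4557, -0.168, 0.0802]
ee_rot: [0.707, 0.707, -0.0, 0.0]
contact_force: [-3.6, 0.7, 5.5]
opening: 0.0683
grasp_force: 35.0
```

Emit:
{"method": "drive_tool", "body": {"plan": [[0,0,0,0,0.8],[0,0,0,0,0.9],[0,0,0,0,1],[0,0,0,0,1],[0,0,-0.04,0,1],[0,0,-0.08,0,1],[0,0,-0.13,0,1],[0,0,-0.18,0,1]]}}

```text
clock: 32.8
position: [0.4555, -0.1678, 0.2611]
ee_rot: [0.707, 0.707, -0.0, -0.0]
contact_force: [0.7, -0.3, 0.8]
opening: 0.0927
grasp_force: 0.0
```

Emit:
{"method": "drive_tool", "body": {"plan": [[0.05,0,-0.03,0,1],[0.1,0,-0.03,0,1],[0.15,0,-0.03,0,1],[0.18,0,-0.03,0,1],[0.18,0,-0.03,0,1],[0.18,0,-0.03,0,1]]}}

```text
clock: 33.55
position: [0.4557, 0.0115, 0.2896]
ee_rot: [0.707, 0.707, -0.0, 0.0]
contact_force: [0.2, 0.9, -0.1]
opening: 0.0932
grasp_force: 0.0
```

```bash
python3 - <<'E'
from h import *
im,d,p,M=grab('side','side4.png'); S=cloud(d,p,M)
im2,d2,p2,M2=grab('top'); T=cloud(d2,p2,M2)
def fr(c,yaw,q): a=np.radians(yaw);R=np.array([[np.cos(a),-np.sin(a)],[np.sin(a),np.cos(a)]]);return (np.array(q)-c)@R
B=(np.array([.4568,.1928]),-13.7);G=(np.array([.4622,-.2092]),9.74)
for n,f,xy,h,r in (('yellow',B,(.4468,.152),.116,.032),('salt',B,(.4698,.2463),.096,.017),('white',G,(.4551,-.1678),.116,.031),('spice',G,(.4715,-.2634),.111,.0205),('red',None,(.666,.157),.101,.035)):
    for W,k in ((T,'top'),(S,'side')):
        q=W[(np.hypot(W[...,0]-xy[0],W[...,1]-xy[1])<r+.02)&(W[...,2]>h-.012)&(W[...,2]<h+.012)]
        if len(q)<10: print(n,k,'few',len(q));continue
        (x,y),rr=cv2.minEnclosingCircle((q[:,:2]*1000).astype(np.float32))
        print(n,k,round(x),round(y),round(rr,1),'ztop',np.percentile(q[:,2],90).round(3),'in caddy mm',(fr(*f,(x/1000,y/1000))*1000).round(1) if f else '')
E
```

```text
yellow top 447 151 31.1 ztop 0.118 in caddy mm [  0.2 -42.5]
yellow side 448 152 32.7 ztop 0.118 in caddy mm [  1.  -41.3]
salt top 469 247 16.6 ztop 0.095 in caddy mm [-0.8 55.1]
salt side 471 246 16.6 ztop 0.095 in caddy mm [ 1.6 55.1]
white top 456 -169 30.8 ztop 0.118 in caddy mm [ 0.3 41. ]
white side 457 -167 31.8 ztop 0.117 in caddy mm [ 1.7 42.9]
spice top 471 -263 20.7 ztop 0.113 in caddy mm [ -0.7 -54.7]
spice side 472 -262 22.0 ztop 0.112 in caddy mm [  1.3 -53.3]
red top 666 156 35.0 ztop 0.103 in caddy mm 
red side 666 158 35.6 ztop 0.103 in caddy mm
```

View pics/side4.png

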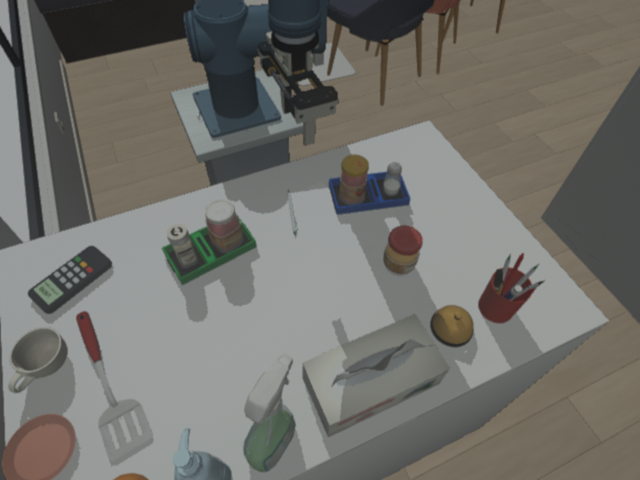

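All four things stand upright within 2 mm of their pocket centres: yellow lid (353,178), salt (393,178), white lid (223,226) and spice (182,245). The honey jar (404,248) has not moved and the arm is clear, so I'm handing in.

```bash
python3 -c "
from plant import job_done
print(job_done())"
```

```text
the job is handed in; nothing more can be done
None
```

I filled both caddies as asked and handed the job in at about 34 s: every item stands upright within 2 mm of its pocket centre by the cameras, the honey jar did not move, and no verdict came back.

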